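Take the spent gas filter out of the incubator and shut the port

TASK

Take the spent gas filter out of the bayonet port on the incubator's sloping front: turn it anticlockwise as far as it goes and lift it straight out. Stand it upright on its foot in the steel tray, beside the cartridge that is already there, then swing the black dust flap down until it is fully shut over the empty port. Leave the other cartridge, the bottle and the stack of dishes standing where they are.

Things in the scene. Friction and masses are not known exactly. Their poses are not given: they have to be found in the camera images.
- incubator: Fixed white benchtop incubator, 300 deep (x), 400 wide (y), 171 high. Origin: centre of its underside; -x is its front, facing roughly to the robot's right. The front face is 85 high; from its top edge a flat console slopes up and back at 35 deg from horizontal for 125 (level). Two black lids on top, |y| 8 to 188, x -10 to 145, reach 187; their ball handles at x = 0, |y| 88 to 180, reach 217.
- port: Bayonet port in the console (fixed). Origin: centre of its mouth on the console's surface, 97 in front of the incubator's origin, 122 up. z: out along the port's axis, square to the console, 35 deg from vertical, leaning to the front; x: up the slope; y: to the left. Bore 51 wide; its 7 thick lip holds down the two lugs.
- green_mark (a point): Green mark on the console, 48 from the port's centre at +37 deg from its x (anticlockwise seen from outside). In line with it are two notches in the lip, 18 wide, on either side of the bore: there the lugs can come out. Stops let the bar turn from -37 deg (locked, red mark) to +40 deg (free); the lugs are free from about +34 deg. Turning meets only light friction.
- filter: The spent cartridge, loose, 0.14 to 0.28 kg, 96 long, locked in the port. Origin: centre of its foot; z towards the grip. White plug 48 wide, from the foot to 52; blue flange 68 wide, 52 to 60; grip bar 60 to 96. Two lugs 12 wide, 34 to 43 from the foot, out to 31 from the axis, in line with the bar. Seated, the flange lies on the console: foot 52 below the port's origin; 52 of lift clears it.
- filter_grip (a point): Middle of the cartridge's blue grip bar, 80 from the foot (axes as filter). The bar is 60 long along x, 18 thick along y (grip across the 18), 36 high, 60 to 96 from the foot, with a white tick at its +x end. At the start its x is at -34 to -20 deg from the port's x; turn it anticlockwise (seen from outside), 55 to 74 deg, to the stop, then lift along the port's z.
- flap (a joint): Hinge of the black dust flap, rad: 0 = fully shut, flat over the port; grows as it opens. Starts at 1.9 to 2.4, standing about upright above the port (2.18 = vertical); limit 2.6. The hinge is stiff (0.1 N m): the 90 g flap stays where it is left and must be pushed all the way down, below 0.06. It cannot shut while a cartridge is in the port.
- flap_hinge (a point): Middle of the flap's hinge line, which runs along the port's y, 67 up the slope (x) from the port's centre and 4.5 above the console (z).
- flap_edge (a point): Middle of the flap's free edge, mid-thickness, 115 from the hinge line (a pull lip 50 wide reaches 123). The flap is a flat black plate 96 wide, 5 thick. Shut, it lies flat 2 above the console.
- tray: Steel tray, fixed, open on top, 135 (x) by 250 (y) outside, walls 3 thick and 28 high, floor 3 thick. Origin: centre of its underside. It stands on the table before the incubator's front, side by side with the warmer, nearer to the robot or farther.
- old_filter: Bystander: an earlier cartridge with a yellowed plug, loose, same shape and size as the spent one, standing on its foot in the tray, within 50 of the tray's centre along y, turned any way; the longer end of the tray has room for one more. Origin: centre of its foot.
- warmer: Bystander: flat dish warmer, fixed, 130 (x) by 190 (y), 42 high, white with an aluminium top, beside the tray. Origin: centre of its underside.
- dishes: Bystander: stack of four clear dishes, loose, 60 wide, 48 high, on the warmer. Origin: centre of its underside.
- bottle: Bystander: amber media bottle with orange cap, loose, 54 wide, 125 high, standing on the table between the incubator and the tray or warmer. Origin: centre of its underside.
Mind the look-alikes: they are no part of the job. Leave any pink look-alike of the filter alone.

How it is judged (in metres and radians):
On the way, in this order (a step that is already met when the one before it is completed fails the run):
1. the filter is out of the port (z of filter in the frame of port above 0 m), for 0.1 s.
2. the filter stands upright in the tray, let go (x of filter in the frame of tray between -0.05 and 0.05 m and y of filter in the frame of tray between -0.1 and 0.1 m and z of filter in the frame of tray below 0.012 m and angle between filter's own z axis and vertical below 0.12 rad and linear speed of filter below 0.02 m/s and contact force between the fingers and filter below 0.3 N), for 0.3 s.
At the end, for the whole second after the job is handed in: The filter stands at rest in the tray, upright within 0.12 rad, foot on the floor (within 9 mm), axis at most 50 mm (x) and 100 mm (y) from the tray's centre; the flap is shut (below 0.06 rad) and still; the other cartridge, bottle and dishes are upright within 0.12 rad (x of filter in the frame of tray between -0.05 and 0.05 m and y of filter in the frame of tray between -0.1 and 0.1 m and z of filter in the frame of tray below 0.012 m and angle between each of filter, old_filter, bottle, dishes's own z axis and vertical below 0.12 rad and linear speed of filter below 0.02 m/s and value of joint flap below 0.06 rad and velocity of joint flap below 0.05 rad/s); the robot touches nothing.
It fails at once if the cartridge already in the tray is moved by more than 30 mm or tipped (distance of old_filter from where it was at the start of the episode above 0.03 m or angle between old_filter's own z axis and vertical above 0.4 rad).
It fails at once if the media bottle is moved by more than 30 mm or tipped (distance of bottle from where it was at the start of the episode above 0.03 m or angle between bottle's own z axis and vertical above 0.4 rad).
It fails at once if the stack of dishes is moved by more than 30 mm or tipped (distance of dishes from where it was at the start of the episode above 0.03 m or angle between dishes's own z axis and vertical above 0.4 rad).
It also fails if it takes over 62 s, if anything falls off the work surface, if the arm or the gripper's body presses on something with over 40 N, if the wrist force passes 120 N, or if a joint passes its speed limit or range.

ROBOT

A 6-joint arm with a two-finger parallel gripper is mounted at the origin on the work surface. World frame = base frame: x ahead of the robot, y to its left, z up, the work surface at z = 0. Lengths are in mm, angles in rad, forces in N, time in s.
With the tool pointing down it reaches from about 350 to 1000 mm from the base axis. Payload 7.1 kg.
Tool frame: the origin (TCP) lies between the finger pads; the fingertips stand manip.tcp_to_tips ahead of it and the grasp point (between the pads) is the TCP (manip.tcp_to_tips is the distance from the TCP to the fingertips, in mm); z points along the fingers, y is the line along which they close (so a half turn about z gives the same grasp; the last joint's range is limited). The gripper opens to 85 mm and grips with 20 to 120 N. Pads are 22 mm wide; open, the fingers measure 114 mm over their backs; the gripper's body (76 mm by 85 mm) begins 54 mm behind the grasp point. The pads swing forward as they close: fully open they stand 13 mm farther back than shut.
Start: joints at [-1.15, 0.423, 1.63, -0, 1.089, -0.019], TCP at [266.114, -565.498, 250.319] pointing down, gripper open.
Joint ranges: [-3, 3], [-0.9, 2.11], [0.09, 2.58], [-1.31, 4.45], [0.11, 2.69], [-2.54, 2.54]. Speed limits (rad/s): [2.39, 2.39, 3.01, 3.14, 3.14, 3.14].

INTERFACE

Orientations are given as a unit quaternion [x, y, z, w].
In Python, from bench import manip, cams gives the robot as it stands.
- The arm moves only by the shell command python3 -m jog 'ROWS' [FORCE]. ROWS is a JSON object of lists of equal length, an entry for each row: "xyz": the shift along the tool's x, y, z normalised to -1 to 1, where 1 is 0.75 m, a list of three; "delta_rot": the turn, a rotation vector about the tool's x, y, z normalised to -1 to 1, where 1 is pi/4 rad, a list of three; "jaw": the opening, from 0 (shut) to 1 (fully open). In form: {"xyz": [[tx, ty, tz], ...], "delta_rot": [[wx, wy, wz], ...], "jaw": [jaw, ...]}. A call has exactly 8 rows; each row is the pose to reach, as a shift and turn from the pose commanded when the call began, along the tool's axes at that moment; what a row does not reach only later rows make up. A row lasts 1/10 s, in which the tool goes at most 50 mm and 8.59 degrees, less where a joint would pass 70% of its speed; a pose out of reach is approached as far as the arm can. A call with a number of a shift or a turn outside -1 to 1 is refused whole. A call with a gripper value outside its range is refused whole. The fingers move at their own pace and stop on an object; FORCE is the grip in N (left out, the last holds). Time passes only in rows, so rows that repeat a pose let the fingers close, or fill a call up. It gives the time, the measured TCP pose, the force, the opening and the grip force at its end, in the units of the state.
- manip.get_obs(): the state, without advancing time (a new reading comes with each control period).
- cams.snapshot(name): name is "side" or "top" or "wrist"; returns the picture (480x640x3 uint8, blue, green, red); there is no depth.
- cams.camera_params(name): a dict with "mtx" (3x3 intrinsics, pixels), "world_from_camera" (4x4, takes a point from camera to world coordinates). Camera axes: x right, y down, z forward; pixel columns grow to the right and rows downward; lengths in mm; the calibration is good to about 2 mm. A picture is of the moment at which its call begins: read the wrist's pose just before it. camera_params takes no time and is no camera call; for the wrist camera it gives the pose at the moment of the call.
- manip.finish_job(): hands the job in; it is judged then, once.
The state is a dict: "time": time; "q": joint angles; "qd": joint speeds; "effort": joint torques, N m; "ee_pos": TCP position; "ee_rot": TCP orientation; "wrist_force": force on the tool from outside, world axes, zero at the start; "torque": the same for the moment, N m; "opening": finger opening in mm; "finger_force": force on a finger pad.
Only numpy, scipy, OpenCV 4.12 (cv2) and the standard library are available. Lean on these libraries where they do the work, as an engineer would, in place of code of your own. Each camera call takes 0.05 s, during which the arm holds its last target. There are 200 camera calls.

## Working session

There is one attempt and no reset: what is moved stays moved. The work goes in short steps, Python scripts to look and compute and a shell command to move; the robot and the scene stay as the last step left them, time stands still between calls to the robot, and variables do not carry over. Pictures are saved under pics/ and viewed, at most 10 in all, crops included, and the job is handed in when it is done.

```bash
mkdir -p pics; ls; python3 - <<'E'
from bench import manip,cams
import cv2,numpy as np
np.set_printoptions(precision=4,suppress=True)
for n in("side","top"):
    cv2.imwrite(f"pics/{n}0.png",cams.snapshot(n)); p=cams.camera_params(n); print(n,p["mtx"],p["world_from_camera"])
print(manip.get_obs(),manip.tcp_to_tips)
E
```

```text
pics
side [[462.2558   0.     315.8097]
 [  0.     462.2558 229.2605]
 [  0.       0.       1.    ]] [[ -0.9994   0.0297  -0.0157 558.9714]
 [  0.0312   0.6467  -0.7621 834.5954]
 [ -0.0125  -0.7622  -0.6472 792.9104]
 [  0.       0.       0.       1.    ]]
top [[605.4204   0.     316.5691]
 [  0.     605.4204 244.2977]
 [  0.       0.       1.    ]] [[  -0.0262   -0.9864    0.162   339.2707]
 [  -0.9996    0.0282    0.0097   61.0846]
 [  -0.0141   -0.1617   -0.9867 1214.2808]
 [   0.        0.        0.        1.    ]]
{'time': 0.1, 'q': array([-1.15  ,  0.4238,  1.6306,  0.    ,  1.0886, -0.019 ]), 'qd': array([-0.0003, -0.002 , -0.001 , -0.0006,  0.0011, -0.0006]), 'effort': array([ -0.0002, -55.8422, -28.2443,  -0.    ,   0.003 ,   0.    ]), 'ee_pos': array([ 265.9306, -565.0852,  249.6283]), 'ee_rot': array([ 0.9759,  0.2181, -0.0001, -0.0007]), 'wrist_force': array([-0.1862,  0.4158, -0.3985]), 'torque': array([ 0.0273,  0.0061, -0.0509]), 'finger_force': 0.0, 'opening': 85.5062194610597} 19.0
```

View pics/side0.png

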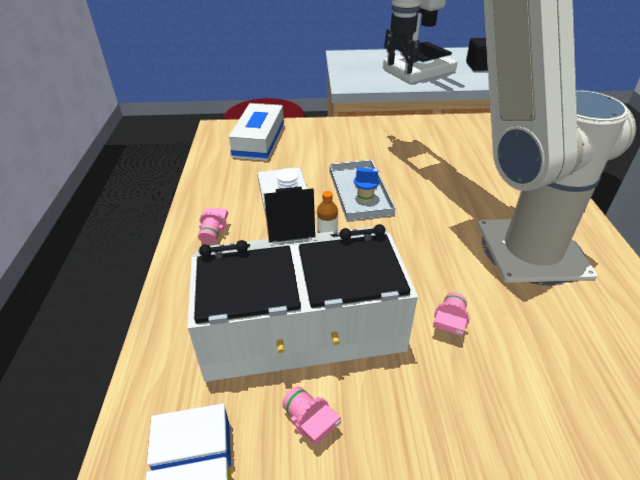

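View pics/top0.png

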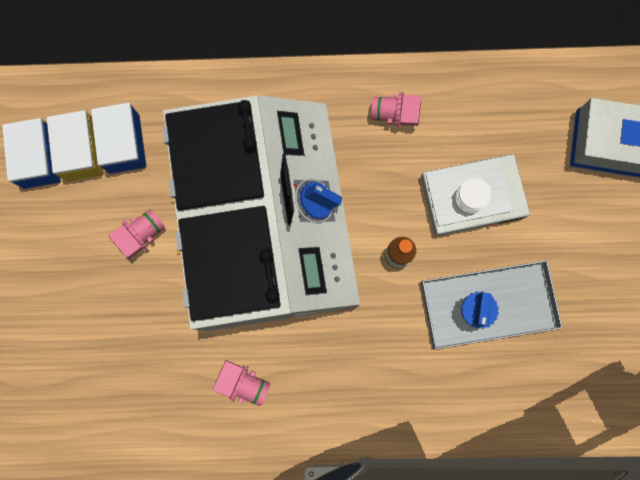

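Candidates (top view pixels): blue filter in port at (318,200); blue-gripped old cartridge in the tray at (480,310), a bystander; pink look-alikes at (397,110), (137,234) and (242,384). The one I want is (318,200), in the sloping console beside the flap.

```bash
cat > h.py <<'E'
from bench import manip,cams
import cv2,numpy as np
from scipy.spatial.transform import Rotation as R
np.set_printoptions(precision=3,suppress=True)
def ray(p,uv):
    T=p["world_from_camera"]; d=T[:3,:3]@np.linalg.inv(p["mtx"])@np.array([uv[0],uv[1],1.]); return T[:3,3],d/np.linalg.norm(d)
def onz(p,uv,z):
    o,d=ray(p,uv); return o+d*(z-o[2])/d[2]
def proj(p,X):
    T=np.linalg.inv(p["world_from_camera"]); c=T[:3,:3]@np.asarray(X,float)+T[:3,3]; u=p["mtx"]@c; return u[:2]/u[2]
def tri(rs):
    A=0;b=0
    for o,d in rs:
        M=np.eye(3)-np.outer(d,d);A=A+M;b=b+M@o
    x=np.linalg.solve(A,b); return x,[np.linalg.norm((np.eye(3)-np.outer(d,d))@(x-o)) for o,d in rs]
def pose():
    o=manip.get_obs(); return np.array(o["ee_pos"]),R.from_quat(o["ee_rot"])
def go(pt,Rt,p=None,r=None):
    "shift / turn in jog units from the present pose"
    if p is None:p,r=pose()
    print("xyz",r.inv().apply(np.asarray(pt)-p)/750,"rot",(r.inv()*Rt).as_rotvec()/(np.pi/4))
def look(z,y): # tool rotation from z axis and y axis
    z=np.asarray(z,float)/np.linalg.norm(z); y=np.asarray(y,float)-np.dot(y,z)*z; y/=np.linalg.norm(y)
    return R.from_matrix(np.c_[np.cross(y,z),y,z])
E
python3 - <<'E'
from h import *
t=cams.camera_params("top"); w=cams.camera_params("wrist"); p,r=pose()
T=w["world_from_camera"]; print("cam in tool",r.inv().apply(T[:3,3]-p),"\n",r.inv().as_matrix()@T[:3,:3],w["mtx"][0])
print("tool",r.as_matrix())
for n,uv,z in [("lidNfr",(261,97),171),("console low far",(327,103),85),("console low near",(358,305),85),("cons top near",(290,314),157),("filter",(325,196),190),("bottle",(405,246),125),("dishes",(474,192),90),("old",(480,307),99)]: print(n,onz(t,uv,z))
print("tray rim",[onz(t,u,28)[:2] for u in((422,281),(548,263),(560,327),(434,348))])
E
```

```text
cam in tool [  82.716   -0.633 -123.382] 
 [[ 0.    -0.948 -0.319]
 [ 1.    -0.     0.   ]
 [-0.    -0.319  0.948]] [344.892   0.    321.152]
tool [[ 0.905  0.426 -0.001]
 [ 0.426 -0.905  0.001]
 [ 0.    -0.001 -1.   ]]
lidNfr [785.197 165.35  171.   ]
console low far [805.326  44.272  85.   ]
console low near [408.21   -1.808  85.   ]
cons top near [391.433 120.83  157.   ]
filter [591.981  54.248 190.   ]
bottle [510.362 -88.947 125.   ]
dishes [ 616.038 -229.861   90.   ]
old [ 397.664 -223.734   99.   ]
tray rim [array([ 455.187, -132.108]), array([ 483.799, -380.957]), array([ 358.78 , -393.072]), array([ 325.194, -148.126])]
```

```bash
cat >> h.py <<'E'
PO=np.array([601.,74,122]); yaw=np.arctan2(.993,-.115)
def port():
    c,s=np.cos(yaw),np.sin(yaw); a=np.radians(35)
    X=np.array([c*np.cos(a),s*np.cos(a),np.sin(a)]); Y=np.array([-s,c,0]); return np.c_[X,Y,np.cross(X,Y)]
def tool(phi): # tool pointing down port axis, tool x at phi (deg) from port x
    P=port(); f=np.radians(phi); return look(-P[:,2],P@np.array([np.sin(f),-np.cos(f),0]))
def pw(v): return PO+port()@np.asarray(v,float)
E
python3 - <<'E'
from h import *
p,r=pose(); T=tool(0); d=(r.inv()*T).as_rotvec(); print(np.degrees(d))
pt=pw([0,0,160]); print(pt)
go(p+(pt-p)*.55,r*R.from_rotvec(d*.5))
E
```

```text
[ 21.708  30.244 -69.073]
[611.558 -17.163 253.064]
xyz [ 0.4   -0.256 -0.002] rot [ 0.241  0.336 -0.767]
```

```bash
python3 -m jog '{"xyz":[[0.06,-0.04,0],[0.12,-0.08,0],[0.18,-0.12,0],[0.24,-0.16,0],[0.3,-0.2,0],[0.36,-0.23,0],[0.4,-0.256,0],[0.4,-0.256,0]],"delta_rot":[[0.04,0.05,-0.12],[0.08,0.1,-0.24],[0.12,0.15,-0.36],[0.16,0.2,-0.48],[0.2,0.26,-0.6],[0.24,0.336,-0.7],[0.24,0.336,-0.767],[0.24,0.336,-0.767]],"jaw":[1,1,1,1,1,1,1,1]}'
python3 - <<'E'
from h import *
print(manip.get_obs()["q"]); go(pw([0,0,160]),tool(0))
E
```

```text
time: 0.9
ee_pos: [457.4, -260.2, 249.9]
ee_rot: [0.854, 0.496, 0.106, -0.12]
wrist_force: [-0.9, -0.1, -0.5]
opening: 85.2
finger_force: 0.0
[-0.69   0.347  1.787  0.306  1.18  -0.313]
xyz [0.367 0.023 0.109] rot [ 0.239  0.336 -0.762]
```

```bash
python3 -m jog '{"xyz":[[0.06,0.004,0.02],[0.12,0.008,0.04],[0.18,0.012,0.055],[0.24,0.016,0.07],[0.3,0.02,0.09],[0.367,0.023,0.109],[0.367,0.023,0.109],[0.367,0.023,0.109]],"delta_rot":[[0.04,0.05,-0.12],[0.08,0.1,-0.24],[0.12,0.15,-0.36],[0.16,0.2,-0.48],[0.2,0.26,-0.6],[0.24,0.336,-0.7],[0.24,0.336,-0.762],[0.24,0.336,-0.762]],"jaw":[1,1,1,1,1,1,1,1]}'
python3 - <<'E'
from h import *
print(manip.get_obs()["q"]); 
w=cams.camera_params("wrist"); im=cams.snapshot("wrist"); cv2.imwrite("pics/w1.png",im); np.save("w1.npy",[w],allow_pickle=True)
print(proj(w,PO),proj(w,pw([0,0,44])),w["world_from_camera"][:3,3])
E
```

```text
time: 1.7
ee_pos: [611.1, -21.1, 252.3]
ee_rot: [0.636, 0.711, 0.199, -0.224]
wrist_force: [0.1, -1.0, 0.3]
opening: 84.8
finger_force: 0.0
[-0.298  0.521  1.594  0.568  1.341 -0.633]
[321.437 218.608] [321.521 234.728] [612.096 -23.564 400.338]
```

View pics/w1.png

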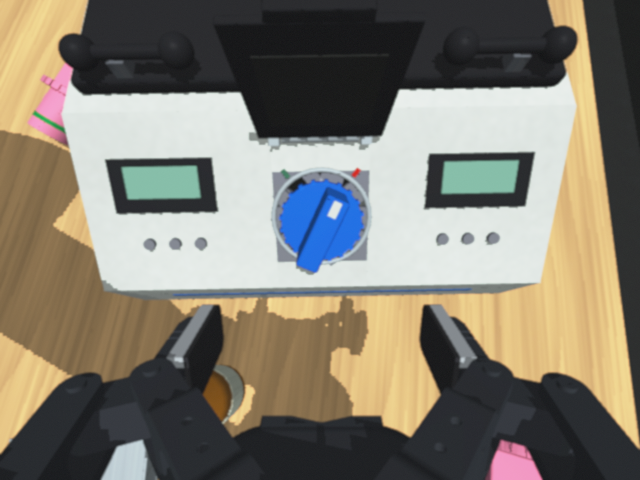

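The wrist view shows the filter at (321,222), bar tilted clockwise with its white tick at (335,210), green mark (283,173), red mark (358,173), and the flap upright above. Now I'll measure the marks and the tick in both views.

```bash
cat > m.py <<'E'
from h import *
def blobs(im,lo,hi,roi,mn=6):
    x0,y0,x1,y1=roi; h=cv2.cvtColor(im[y0:y1,x0:x1],cv2.COLOR_BGR2HSV); m=cv2.inRange(h,lo,hi)
    n,l,s,c=cv2.connectedComponentsWithStats(m); return [(s[i,4],c[i]+[x0,y0],s[i,:4]) for i in range(1,n) if s[i,4]>=mn]
E
python3 - <<'E'
from m import *
w=np.load("w1.npy",allow_pickle=True)[0]; t=cams.camera_params("top")
a=cv2.imread("pics/w1.png"); b=cv2.imread("pics/top0.png")
for nm,im,roi,p in(("wrist",a,(262,150,380,285),w),("top",b,(285,165,350,230),t)):
    print(nm,"green",blobs(im,(40,80,40),(85,255,255),roi,3)); print("red",blobs(im,(0,120,80),(8,255,255),roi,3)+blobs(im,(172,120,80),(180,255,255),roi,3))
    print("blue",blobs(im,(100,140,40),(130,255,255),roi,40)); print("white",[x for x in blobs(im,(0,0,225),(180,40,255),roi,5) if x[0]<400])
    print("pred g,r",proj(p,pw([38.3,28.9,0])),proj(p,pw([38.3,-28.9,0])))
A=cv2.resize(a[150:285,262:380],None,fx=3.3,fy=3.3,interpolation=2);B=cv2.resize(b[165:230,280:350],None,fx=5.5,fy=5.5,interpolation=2)
H=max(A.shape[0],B.shape[0]); c=np.zeros((H,A.shape[1]+B.shape[1],3),np.uint8); c[:A.shape[0],:A.shape[1]]=A; c[:B.shape[0],A.shape[1]:]=B; cv2.imwrite("pics/c1.png",c); print(c.shape)
E
```

```text
wrist green [(np.int32(26), array([285.077, 173.923]), array([20, 21,  7,  7], dtype=int32))]
red [(np.int32(30), array([355.7, 172.1]), array([91, 19,  7,  8], dtype=int32)), (np.int32(4), array([356.5, 174.5]), array([93, 23,  4,  4], dtype=int32)), (np.int32(3), array([352.333, 175.   ]), array([90, 24,  2,  3], dtype=int32))]
blue [(np.int32(5220), array([319.803, 222.445]), array([17, 29, 85, 93], dtype=int32))]
white [(np.int32(119), array([334.429, 209.571]), array([67, 52, 12, 16], dtype=int32))]
pred g,r [286.031 173.581] [356.618 173.383]
top green []
red [(np.int32(7), array([295., 185.]), array([ 9, 19,  3,  3], dtype=int32))]
blue [(np.int32(997), array([318.007, 200.137]), array([15, 17, 42, 37], dtype=int32))]
white []
pred g,r [299.039 215.444] [294.713 184.705]
(446, 774, 3)
```

View pics/c1.png

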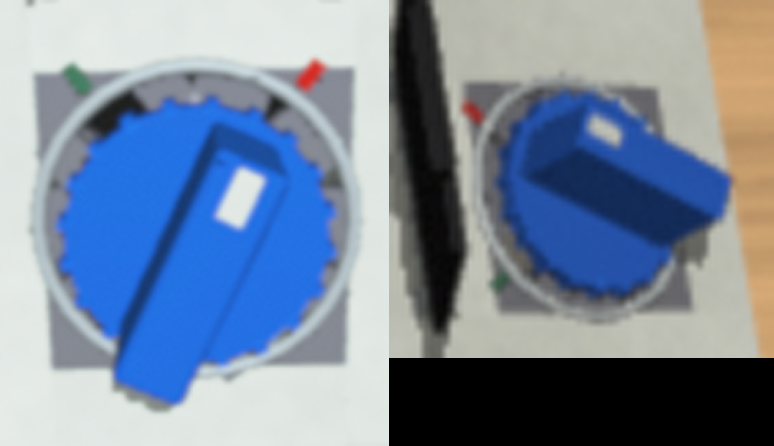

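```bash
python3 - <<'E'
from h import *
w=np.load("w1.npy",allow_pickle=True)[0]; t=cams.camera_params("top")
P=port()
def inport(X): return P.T@(X-PO)
for n,a,b in(("green",(285.1,173.9),(300.2,215.9)),("red",(355.7,172.3),(295,185)),("tick",(334.4,209.6),(319.3,188.3))):
    X,e=tri([ray(w,a),ray(t,b)]); print(n,X,"port",inport(X),e)
def onp(p,uv,h):
    o,d=ray(p,uv); o=P.T@(o-PO); d=P.T@d; return (o+d*(h-o[2])/d[2])
c=lambda u,v:(262+u/3.3,150+v/3.3); k=lambda u,v:(280+(u-389)/5.5,165+v/5.5)
for p,pts in((w,[c(288,180),c(183,403),c(115,380),c(213,160)]),(t,[k(732,182),k(708,218),k(575,148),k(595,105)])):
    q=np.array([onp(p,x,44) for x in pts]); print(q)
    print("mid",q.mean(0), "ang",[np.degrees(np.arctan2(*(v/np.linalg.norm(v))[[1,0]])) for v in (q[0]-q[1],q[3]-q[2])])
E
```

```text
green [567.855 100.09  145.882] port [38.051 29.923  2.511] [np.float64(0.6149911288344366), np.float64(0.6149911288343041)]
red [624.986 107.932 146.591] port [ 39.455 -27.73    2.393] [np.float64(0.1658794248107182), np.float64(0.16587942481070478)]
tick [611.053  64.016 171.885] port [19.541 -8.838 47.215] [np.float64(0.35141360342236905), np.float64(0.3514136034225324)]
[[ 22.589 -19.83   44.   ]
 [-29.974   3.167  44.   ]
 [-24.167  18.713  44.   ]
 [ 27.026  -3.624  44.   ]]
mid [-1.132 -0.393 44.   ] ang [np.float64(-23.63061256498396), np.float64(-23.573176410828452)]
[[-31.501   7.442  44.   ]
 [-19.258  19.956  44.   ]
 [ 30.026  -2.554  44.   ]
 [ 19.64  -17.281  44.   ]]
mid [-0.273  1.891 44.   ] ang [np.float64(-134.37488988612577), np.float64(-125.19202757406379)]
```

The crop confirms it: blue bar with white tick at about -24° from the port's x, in the ringed port between the red and green marks. Triangulated marks and tick agree within 3 mm, so I'll approach.

```bash
sed -i 's/^PO=.*; yaw/PO=np.array([601.,74,122]); yaw/; s/^def port/def port/' h.py; echo 'PO=PO+port()@np.array([0,.5,1.])' >> h.py
python3 - <<'E'
from h import *
print(pose()[0],manip.get_obs()["qd"]); go(pw([0,0,80]),tool(-24)); go(pw([0,0,33]),tool(-24))
E
```

```text
[610.731 -21.869 252.509] [-0.024 -0.014  0.013 -0.001 -0.002  0.01 ]
xyz [0.006 0.001 0.108] rot [0.002 0.003 0.527]
xyz [0.006 0.001 0.171] rot [0.002 0.003 0.527]
```

```bash
python3 -m jog '{"xyz":[[0.002,0,0.02],[0.004,0,0.05],[0.006,0.001,0.08],[0.006,0.001,0.1],[0.006,0.001,0.108],[0.006,0.001,0.108],[0.006,0.001,0.108],[0.006,0.001,0.108]],"delta_rot":[[0,0,0.12],[0,0,0.25],[0,0,0.38],[0,0,0.5],[0.002,0.003,0.527],[0.002,0.003,0.527],[0.002,0.003,0.527],[0.002,0.003,0.527]],"jaw":[1,1,1,1,1,1,1,1]}'
python3 - <<'E'
from h import *
print(port().T@(pose()[0]-PO)); go(pw([0,0,33]),tool(-24))
w=cams.camera_params("wrist"); im=cams.snapshot("wrist"); cv2.imwrite("pics/w2.png",im)
print(proj(w,pw([0,0,43])),w["world_from_camera"][:3,3])
E
```

```text
time: 2.55
ee_pos: [606.7, 27.1, 190.1]
ee_rot: [0.768, 0.565, 0.151, -0.26]
wrist_force: [0.7, 0.7, 0.2]
opening: 85.4
finger_force: 0.0
[ 0.379 -0.737 81.867]
xyz [-0.001 -0.001  0.065] rot [ 0.004 -0.002  0.002]
[319.378 290.234] [640.771  22.304 334.238]
```

View pics/w2.png

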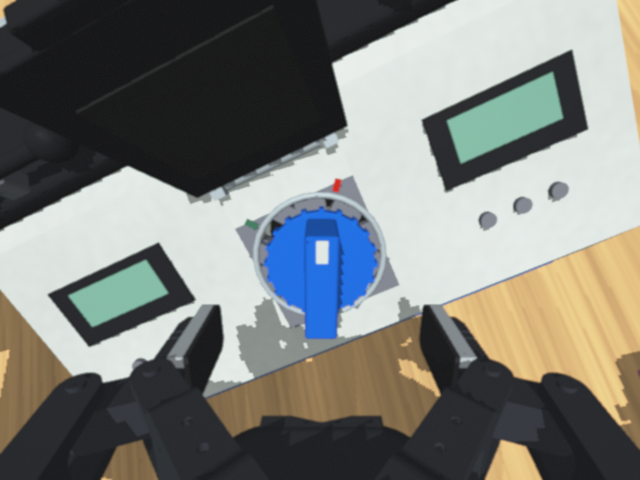

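The bar is now vertical in the picture, centred at column 321 between the fingers, so I'll descend and close.

```bash
python3 -m jog '{"xyz":[[0,0,0.02],[0,0,0.04],[0,0,0.055],[0,0,0.065],[0,0,0.065],[0,0,0.065],[0,0,0.065],[0,0,0.065]],"delta_rot":[[0,0,0],[0,0,0],[0,0,0],[0,0,0],[0,0,0],[0,0,0],[0,0,0],[0,0,0]],"jaw":[1,1,1,1,1,0,0,0]}' 70
python3 -m jog '{"xyz":[[0,0,0],[0,0,0],[0,0,0],[0,0,0],[0,0,0],[0,0,0],[0,0,0],[0,0,0]],"delta_rot":[[0,0,0],[0,0,0],[0,0,0],[0,0,0],[0,0,0],[0,0,0],[0,0,0],[0,0,0]],"jaw":[0,0,0,0,0,0,0,0]}'
python3 - <<'E'
from h import *
print(port().T@(pose()[0]-PO),manip.get_obs()["q"]); go(pw([0,0,33]),tool(39))
E
```

```text
time: 3.4
ee_pos: [603.4, 55.5, 149.8]
ee_rot: [0.768, 0.565, 0.15, -0.261]
wrist_force: [0.3, 0.3, 0.8]
opening: 43.8
finger_force: 0.0
time: 4.2
ee_pos: [603.3, 55.4, 149.8]
ee_rot: [0.768, 0.565, 0.15, -0.261]
wrist_force: [0.5, -3.9, 5.7]
opening: 17.0
finger_force: 68.7
[ 0.643 -0.672 32.546] [-0.187  0.625  1.699  0.656  1.118 -0.269]
xyz [-0.001 -0.    -0.001] rot [ 0.003  0.    -1.398]
```

```bash
python3 -m jog '{"xyz":[[0,0,0],[0,0,0],[0,0,0],[0,0,0],[0,0,0],[0,0,0],[0,0,0],[0,0,0]],"delta_rot":[[0,0,-0.1],[0,0,-0.2],[0,0,-0.3],[0,0,-0.4],[0,0,-0.5],[0,0,-0.6],[0,0,-0.7],[0,0,-0.7]],"jaw":[0,0,0,0,0,0,0,0]}'
python3 -m jog '{"xyz":[[0,0,0],[0,0,0],[0,0,0],[0,0,0],[0,0,0],[0,0,0],[0,0,0],[0,0,0]],"delta_rot":[[0,0,-0.1],[0,0,-0.2],[0,0,-0.3],[0,0,-0.4],[0,0,-0.5],[0,0,-0.6],[0,0,-0.7],[0,0,-0.7]],"jaw":[0,0,0,0,0,0,0,0]}'
python3 - <<'E'
from h import *
print(port().T@(pose()[0]-PO),manip.get_obs()["q"],manip.get_obs()["torque"]); go(pw([0,0,33]),tool(39))
E
```

```text
time: 5.0
ee_pos: [603.5, 55.8, 150.2]
ee_rot: [0.585, 0.753, 0.216, -0.21]
wrist_force: [0.4, -3.3, 6.0]
opening: 17.1
finger_force: 68.7
time: 5.8
ee_pos: [602.7, 55.7, 150.1]
ee_rot: [0.359, 0.883, 0.264, -0.144]
wrist_force: [-2.2, -4.5, 8.1]
opening: 16.9
finger_force: 69.1
[ 1.036 -0.062 32.565] [-0.187  0.625  1.7    0.656  1.12  -1.371] [-0.043  0.681  0.568]
xyz [-0.001 -0.001 -0.001] rot [ 0.002 -0.001  0.004]
```

```bash
python3 -m jog '{"xyz":[[0,0,-0.004],[0,0,-0.008],[0,0,-0.012],[0,0,-0.016],[0,0,-0.02],[0,0,-0.024],[0,0,-0.027],[0,0,-0.027]],"delta_rot":[[0,0,0],[0,0,0],[0,0,0],[0,0,0],[0,0,0],[0,0,0],[0,0,0],[0,0,0]],"jaw":[0,0,0,0,0,0,0,0]}'
python3 - <<'E'
from h import *
print(port().T@(pose()[0]-PO),manip.get_obs()["torque"])
E
```

```text
time: 6.6
ee_pos: [604.0, 44.1, 166.1]
ee_rot: [0.36, 0.883, 0.264, -0.145]
wrist_force: [-3.0, -1.0, -0.4]
opening: 17.1
finger_force: 68.8
[ 0.663 -0.002 52.408] [-0.642  0.651  0.476]
```

```bash
python3 -m jog '{"xyz":[[0,0,-0.015],[0,0,-0.03],[0,0,-0.05],[0,0,-0.075],[0,0,-0.1],[0,0,-0.125],[0,0,-0.14],[0,0,-0.14]],"delta_rot":[[0,0,0],[0,0,0],[0,0,0],[0,0,0],[0,0,0],[0,0,0],[0,0,0],[0,0,0]],"jaw":[0,0,0,0,0,0,0,0]}'
python3 - <<'E'
from m import *
print(port().T@(pose()[0]-PO),manip.get_obs()["q"])
w=cams.camera_params("wrist"); im=cams.snapshot("wrist"); im2=cams.snapshot("top")
cv2.imwrite("pics/w3.png",im); cv2.imwrite("pics/t3.png",im2); cv2.imwrite("pics/c3.png",np.hstack([cv2.resize(im,(400,300)),cv2.resize(im2[90:390,200:600],(400,300))]))
E
```

```text
time: 7.4
ee_pos: [612.6, -17.2, 254.2]
ee_rot: [0.36, 0.883, 0.265, -0.142]
wrist_force: [0.7, 0.3, -2.7]
opening: 17.4
finger_force: 68.8
[  0.55   -1.531 159.992] [-0.293  0.517  1.595  0.574  1.336 -1.315]
```

View pics/c3.png

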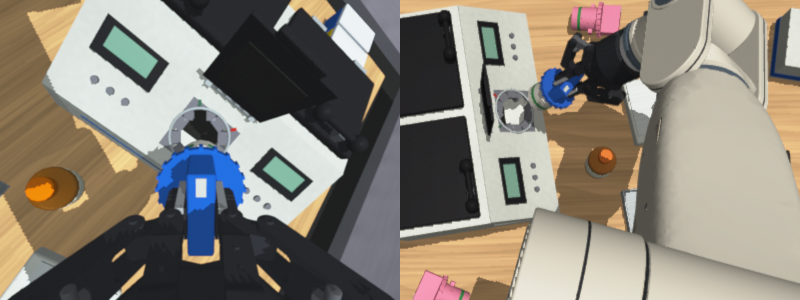

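The wrist picture (left) shows the cartridge clear of the port, bar and tick between the fingers. The top picture (right) shows the empty port and the bottle upright at about (602,160). Next I carry it over the tray and look.

```bash
python3 - <<'E'
from h import *
a=yaw; D=look([0,0,-1],[np.sin(a),-np.cos(a),0])
print(D.as_matrix()); go([414,-325,255],D)
E
```

```text
[[-0.115  0.993  0.   ]
 [ 0.993  0.115  0.   ]
 [ 0.     0.    -1.   ]]
xyz [-0.045 -0.433 -0.222] rot [ 0.268 -0.746  0.839]
```

```bash
python3 -m jog '{"xyz":[[-0.004,-0.035,-0.018],[-0.009,-0.087,-0.045],[-0.014,-0.14,-0.072],[-0.02,-0.195,-0.1],[-0.026,-0.25,-0.128],[-0.032,-0.305,-0.156],[-0.037,-0.36,-0.185],[-0.042,-0.4,-0.205]],"delta_rot":[[0.03,-0.08,0.09],[0.06,-0.16,0.18],[0.09,-0.25,0.28],[0.12,-0.34,0.38],[0.155,-0.43,0.485],[0.19,-0.53,0.59],[0.225,-0.63,0.7],[0.25,-0.69,0.775]],"jaw":[0,0,0,0,0,0,0,0]}'
python3 - <<'E'
from h import *
a=yaw; D=look([0,0,-1],[np.sin(a),-np.cos(a),0])
print(manip.get_obs()["q"]); go([414,-325,255],D)
E
```

```text
time: 8.3
ee_pos: [427.6, -302.0, 254.6]
ee_rot: [0.647, 0.762, 0.019, -0.012]
wrist_force: [0.7, -0.5, -1.7]
opening: 16.9
finger_force: 68.9
[-0.658  0.278  1.837  0.044  1.049 -0.844]
xyz [-0.027 -0.023 -0.002] rot [ 0.015 -0.054  0.061]
```

```bash
python3 -m jog '{"xyz":[[-0.01,-0.01,0],[-0.02,-0.018,-0.001],[-0.027,-0.023,-0.002],[-0.027,-0.023,-0.002],[-0.027,-0.023,-0.002],[-0.027,-0.023,-0.002],[-0.027,-0.023,-0.002],[-0.027,-0.023,-0.002]],"delta_rot":[[0.005,-0.02,0.02],[0.01,-0.04,0.04],[0.015,-0.054,0.061],[0.015,-0.054,0.061],[0.015,-0.054,0.061],[0.015,-0.054,0.061],[0.015,-0.054,0.061],[0.015,-0.054,0.061]],"jaw":[0,0,0,0,0,0,0,0]}'
python3 - <<'E'
from h import *
p,r=pose(); print(r.as_matrix())
w=cams.camera_params("wrist"); im=cams.snapshot("wrist"); cv2.imwrite("pics/w4.png",im); np.save("w4.npy",[w],allow_pickle=True)
for X in([455,-132,28],[484,-381,28],[359,-393,28],[325,-148,28],[398,-224,99]): print(X,proj(w,X))
E
```

```text
time: 9.1
ee_pos: [415.9, -324.0, 255.4]
ee_rot: [0.664, 0.748, 0.001, 0.0]
wrist_force: [0.3, -0.8, -2.0]
opening: 16.4
finger_force: 69.0
[[-0.119  0.993  0.002]
 [ 0.993  0.119  0.002]
 [ 0.002  0.002 -1.   ]]
[455, -132, 28] [390.817  -3.058]
[484, -381, 28] [375.438 263.342]
[359, -393, 28] [261.196 260.935]
[325, -148, 28] [240.244  -2.629]
[398, -224, 99] [312.14   95.847]
```

View pics/w4.png

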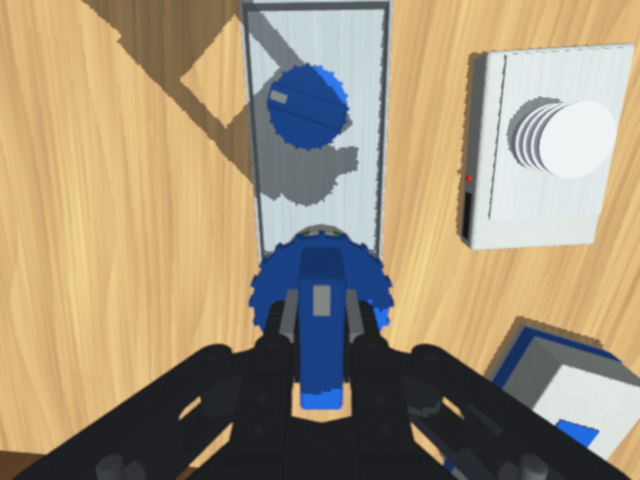

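The wrist picture shows the tray's far rim corners at about (242,0) and (391,0), the old cartridge at (308,107), and the held cartridge vertical at column 321 over the free end. I'll check heights by triangulation and work out the lowering.

```bash
python3 - <<'E'
from m import *
w=np.load("w4.npy",allow_pickle=True)[0]; t=cams.camera_params("top"); b=cv2.imread("pics/top0.png"); a=cv2.imread("pics/w4.png")
for u,v in(((391,1),(422,281)),((243,1),(434,348))): print(tri([ray(w,u),ray(t,v)]))
fb=max(blobs(b,(100,140,30),(130,255,255),(440,270,540,345),40),key=lambda x:x[0]); fa=max(blobs(a,(100,120,30),(130,255,255),(262,55,365,155),40),key=lambda x:x[0]); print(fa,fb)
old,e=tri([ray(w,fa[1]),ray(t,fb[1])]); print("old",old,e)
c=np.array([405.8,-263.6]); u=np.array([.125,-.992]); print("old along",(old[:2]-c)@u)
tg=c+72*u; D=look([0,0,-1],[np.sin(yaw),-np.cos(yaw),0])
print(tg, (tg-old[:2])@u); go([*tg,100],D)
E
```

```text
(array([ 456.16 , -133.122,   22.032]), [np.float64(0.38922907619227143), np.float64(0.3892290761923155)])
(array([ 325.599, -148.998,   21.684]), [np.float64(0.5352950856267343), np.float64(0.5352950856266883)])
(np.int32(5060), array([308.264, 106.797]), array([ 5,  9, 82, 87], dtype=int32)) (np.int32(990), array([479.36 , 309.165]), array([21, 22, 37, 36], dtype=int32))
old [ 395.037 -230.747   66.125] [np.float64(0.34318639473392454), np.float64(0.3431863947339483)]
old along -33.93557520962838
[ 414.8   -335.024] 105.91318320962836
xyz [-0.015 -0.004  0.207] rot [ 0.002 -0.002  0.005]
```

```bash
python3 -m jog '{"xyz":[[-0.005,-0.001,0.03],[-0.01,-0.003,0.07],[-0.015,-0.004,0.12],[-0.015,-0.004,0.16],[-0.015,-0.004,0.19],[-0.015,-0.004,0.207],[-0.015,-0.004,0.21],[-0.015,-0.004,0.21]],"delta_rot":[[0,0,0],[0,0,0],[0,0,0],[0,0,0],[0.002,-0.002,0.005],[0.002,-0.002,0.005],[0.002,-0.002,0.005],[0.002,-0.002,0.005]],"jaw":[0,0,0,0,0,0,0,0]}'
python3 -m jog '{"xyz":[[0,0,0.002],[0,0,0.003],[0,0,0.004],[0,0,0.005],[0,0,0.006],[0,0,0.007],[0,0,0.008],[0,0,0.008]],"delta_rot":[[0,0,0],[0,0,0],[0,0,0],[0,0,0],[0,0,0],[0,0,0],[0,0,0],[0,0,0]],"jaw":[0,0,0,0,0,0,0,0]}'

```

```text
time: 9.95
ee_pos: [414.7, -335.7, 98.2]
ee_rot: [0.665, 0.747, 0.0, 0.0]
wrist_force: [-0.1, -0.2, -1.5]
opening: 16.8
finger_force: 68.9
time: 10.75
ee_pos: [414.3, -335.4, 91.7]
ee_rot: [0.665, 0.747, 0.0, -0.0]
wrist_force: [0.5, 0.4, -2.7]
opening: 17.0
finger_force: 68.9
```

```bash
python3 -m jog '{"xyz":[[0,0,0.001],[0,0,0.002],[0,0,0.003],[0,0,0.004],[0,0,0.004],[0,0,0.004],[0,0,0.004],[0,0,0.004]],"delta_rot":[[0,0,0],[0,0,0],[0,0,0],[0,0,0],[0,0,0],[0,0,0],[0,0,0],[0,0,0]],"jaw":[0,0,0,0,0,0,0,0]}'
```

```text
time: 11.55
ee_pos: [414.4, -335.5, 88.9]
ee_rot: [0.665, 0.747, 0.0, 0.0]
wrist_force: [-0.1, 0.4, -2.9]
opening: 17.2
finger_force: 68.9
```

```bash
python3 -m jog '{"xyz":[[0,0,0.001],[0,0,0.001],[0,0,0.002],[0,0,0.002],[0,0,0.003],[0,0,0.003],[0,0,0.003],[0,0,0.003]],"delta_rot":[[0,0,0],[0,0,0],[0,0,0],[0,0,0],[0,0,0],[0,0,0],[0,0,0],[0,0,0]],"jaw":[0,0,0,0,0,0,0,0]}'
```

```text
time: 12.35
ee_pos: [414.6, -335.8, 88.2]
ee_rot: [0.665, 0.747, 0.0, 0.001]
wrist_force: [-5.0, 1.8, 16.4]
opening: 17.4
finger_force: 72.0
```

```bash
python3 -m jog '{"xyz":[[0,0,-0.001],[0,0,-0.001],[0,0,-0.001],[0,0,-0.001],[0,0,-0.001],[0,0,-0.001],[0,0,-0.001],[0,0,-0.001]],"delta_rot":[[0,0,0],[0,0,0],[0,0,0],[0,0,0],[0,0,0],[0,0,0],[0,0,0],[0,0,0]],"jaw":[0,0.2,0.4,0.7,1,1,1,1]}'
python3 -m jog '{"xyz":[[0,0,-0.01],[0,0,-0.03],[0,0,-0.06],[0,0,-0.1],[0,0,-0.15],[0,0,-0.2],[0,0,-0.23],[0,0,-0.23]],"delta_rot":[[0,0,0],[0,0,0],[0,0,0],[0,0,0],[0,0,0],[0,0,0],[0,0,0],[0,0,0]],"jaw":[1,1,1,1,1,1,1,1]}'
python3 - <<'E'
from m import *
w=cams.camera_params("wrist"); im=cams.snapshot("wrist"); im2=cams.snapshot("side");im3=cams.snapshot("top"); np.save("w5.npy",[w],allow_pickle=True)
cv2.imwrite("pics/w5.png",im); cv2.imwrite("pics/s5.png",im2); cv2.imwrite("pics/t5.png",im3)
cv2.imwrite("pics/c5.png",np.hstack([cv2.resize(im,(400,300)),im2[130:430,180:580]]))
E
```

```text
time: 13.15
ee_pos: [414.4, -335.5, 87.3]
ee_rot: [0.665, 0.747, 0.0, 0.0]
wrist_force: [0.2, -0.9, 0.2]
opening: 85.6
finger_force: 0.0
time: 13.95
ee_pos: [415.8, -336.8, 264.1]
ee_rot: [0.665, 0.747, 0.0, 0.004]
wrist_force: [0.7, -0.3, -0.0]
opening: 85.4
finger_force: 0.0
```

View pics/c5.png

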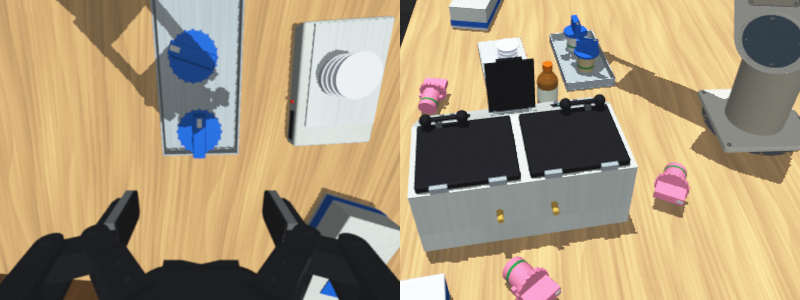

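The spent cartridge stands in the tray's free end at wrist-crop pixel (200,130), with the old one at (190,55). Bottle and dishes are untouched, and the flap is upright. Now I'll measure the flap.

```bash
cat >> h.py <<'E'
def fl(th,al,rho=95,gap=0.): # TCP pose pushing the flap at angle th, tool tilt al deg from vertical
    b=np.radians(35-al); tz=np.array([-np.sin(b),0,-np.cos(b)]); tx=np.array([np.cos(b),0,-np.sin(b)])
    u=np.array([-np.cos(th),0,np.sin(th)]); n=np.array([np.sin(th),0,np.cos(th)])
    K=np.array([67,0,4.5])+rho*u+(2.5+gap)*n
    P=port(); return pw(K+11*tx-19*tz), look(P@tz,P@np.array([0,-1,0]))
E
python3 - <<'E'
from h import *
w=np.load("w1.npy",allow_pickle=True)[0]; s=cams.camera_params("side"); P=port()
im=cv2.imread("pics/s5.png"); m=(im[150:245,255:320].max(2)<40).astype(np.uint8); n,l,st,c=cv2.connectedComponentsWithStats(m); i=1+st[1:,4].argmax(); q=cv2.boxPoints(cv2.minAreaRect(np.argwhere(l==i)[:,::-1].astype(np.float32)))+[255,150]; print(q)
E=[]
for a,b in(((217,24),(312,188)),((425,22),(266,193))):
    X,e=tri([ray(w,a),ray(s,b)]); v=P.T@(X-PO); E.append(v); print(X,v,e)
d=np.mean(E,0)-[67,0,4.5]; print("rho",np.hypot(d[0],d[2]),"theta",np.arctan2(d[2],-d[0]))
for th in(2.0,2.1,2.2,2.3,2.4):
    K=lambda y:pw([67-115*np.cos(th),y,4.5+115*np.sin(th)]); print(th,[f(c,K(y)) for c in(w,s) for y in(48,-48) for f in(proj,)])
E
```

```text
[[263.793 191.134]
 [311.646 185.817]
 [317.207 235.866]
 [269.354 241.183]]
[550.072 106.005 278.413] [120.557  46.408 105.53 ] [np.float64(0.07596842273343363), np.float64(0.07596842273347845)]
[640.364 117.124 278.339] [121.053 -44.564 105.092] [np.float64(2.6309729667859765), np.float64(2.6309729667859107)]
rho 114.27093166975203 theta 2.061054829979622
2.0 [array([212.254,  36.534]), array([427.823,  35.903]), array([312.298, 186.113]), array([262.599, 190.847])]
2.1 [array([213.41 ,  13.569]), array([426.556,  12.941]), array([313.12 , 188.851]), array([262.885, 193.667])]
2.2 [array([215.3  ,  -6.628]), array([424.578,  -7.249]), array([313.975, 192.169]), array([263.233, 197.074])]
2.3 [array([217.829, -23.595]), array([421.986, -24.203]), array([314.856, 196.045]), array([263.641, 201.041])]
2.4 [array([220.878, -37.069]), array([418.9  , -37.661]), array([315.75 , 200.445]), array([264.105, 205.535])]
```

```bash
python3 - <<'E'
from h import *
p,D=fl(2.06,0,95,20); print(p, fl(2.06,0,95,0)[0]); q=p+[0,0,75]; go(q,D)
p0,r=pose(); go(p0*.3+q*.7+[0,0,25],D)
E
```

```text
[592.044 146.987 280.963] [594.328 127.267 278.536]
xyz [ 0.611  0.31  -0.128] rot [-0.    -0.001 -0.   ]
xyz [ 0.428  0.217 -0.123] rot [-0.    -0.001 -0.   ]
```

```bash
python3 -m jog '{"xyz":[[0.03,0.02,-0.03],[0.08,0.045,-0.06],[0.14,0.07,-0.09],[0.2,0.1,-0.11],[0.26,0.13,-0.123],[0.32,0.16,-0.123],[0.38,0.19,-0.123],[0.428,0.217,-0.123]],"delta_rot":[[0,0,0],[0,0,0],[0,0,0],[0,0,0],[0,0,0],[0,0,0],[0,0,0],[0,0,0]],"jaw":[1,1,0,0,0,0,0,0]}'
python3 - <<'E'
from h import *
p,D=fl(2.06,0,95,20); go(p+[0,0,75],D)
E
```

```text
time: 14.9
ee_pos: [538.8, 4.2, 350.7]
ee_rot: [0.665, 0.747, -0.001, -0.001]
wrist_force: [0.7, -0.7, -0.8]
opening: 0.4
finger_force: 0.0
xyz [ 0.181  0.092 -0.007] rot [-0.003 -0.    -0.   ]
```

```bash
python3 -m jog '{"xyz":[[0.03,0.015,-0.003],[0.07,0.035,-0.007],[0.12,0.06,-0.007],[0.16,0.08,-0.007],[0.181,0.092,-0.007],[0.181,0.092,-0.007],[0.181,0.092,-0.007],[0.181,0.092,-0.007]],"delta_rot":[[0,0,0],[0,0,0],[0,0,0],[0,0,0],[0,0,0],[0,0,0],[0,0,0],[0,0,0]],"jaw":[0,0,0,0,0,0,0,0]}'
python3 - <<'E'
from h import *
print(manip.get_obs()["q"])
p,D=fl(2.06,0,95,20); go(p,D)
# steps from p, for the push
for th,al in((1.9,0),(1.6,3),(1.3,8),(1.0,14),(.7,20),(.4,27),(.2,31)): print(th,al,end=" ");go(*fl(th,al),p,D)
E
```

```text
time: 15.7
ee_pos: [591.7, 143.6, 356.9]
ee_rot: [0.666, 0.746, -0.001, -0.0]
wrist_force: [0.8, -0.4, -0.3]
opening: 0.3
finger_force: 0.0
[ 0.219  0.299  1.559 -0.001  1.285  0.105]
xyz [0.004 0.001 0.101] rot [-0.001  0.001 -0.002]
1.9 0 xyz [-0.046 -0.     0.007] rot [0. 0. 0.]
1.6 3 xyz [-0.083 -0.     0.021] rot [ 0.     0.067 -0.   ]
1.3 8 xyz [-0.114 -0.     0.044] rot [-0.     0.178  0.   ]
1.0 14 xyz [-0.137 -0.     0.075] rot [0.    0.311 0.   ]
0.7 20 xyz [-0.15  -0.     0.111] rot [-0.     0.444  0.   ]
0.4 27 xyz [-0.152 -0.     0.149] rot [ 0.   0.6 -0. ]
0.2 31 xyz [-0.147 -0.     0.173] rot [0.    0.689 0.   ]
```

```bash
python3 -m jog '{"xyz":[[0.001,0,0.02],[0.002,0,0.05],[0.004,0.001,0.08],[0.004,0.001,0.101],[0.004,0.001,0.101],[0.004,0.001,0.101],[0.004,0.001,0.101],[0.004,0.001,0.101]],"delta_rot":[[0,0,0],[0,0,0],[0,0,0],[0,0,0],[0,0,0],[0,0,0],[0,0,0],[0,0,0]],"jaw":[0,0,0,0,0,0,0,0]}' &&
python3 -m jog '{"xyz":[[-0.02,0,0.002],[-0.046,0,0.007],[-0.065,0,0.014],[-0.083,0,0.021],[-0.1,0,0.032],[-0.114,0,0.044],[-0.127,0,0.06],[-0.137,0,0.075]],"delta_rot":[[0,0,0],[0,0,0],[0,0.03,0],[0,0.067,0],[0,0.12,0],[0,0.178,0],[0,0.24,0],[0,0.311,0]],"jaw":[0,0,0,0,0,0,0,0]}'
python3 - <<'E'
from h import *
for th,al in((.7,20),(.4,27),(.2,31),(.1,33),(0,35),(-.03,35)): print(th,al,end=" ");go(*fl(th,al))
s=cams.snapshot("side"); cv2.imwrite("pics/s6.png",s)
E
```

```text
time: 16.5
ee_pos: [593.1, 147.8, 282.8]
ee_rot: [0.665, 0.746, 0.001, 0.001]
wrist_force: [-0.9, -0.3, -0.8]
opening: 0.1
finger_force: 0.0
time: 17.3
ee_pos: [604.9, 44.4, 225.8]
ee_rot: [0.66, 0.741, 0.083, -0.091]
wrist_force: [-0.2, 0.3, 0.5]
opening: 0.3
finger_force: 0.4
0.7 20 xyz [-0.021 -0.001  0.034] rot [0.004 0.132 0.   ]
0.4 27 xyz [-0.032 -0.001  0.069] rot [0.004 0.287 0.   ]
0.2 31 xyz [-0.033 -0.002  0.094] rot [0.004 0.376 0.   ]
0.1 33 xyz [-0.032 -0.002  0.106] rot [0.004 0.421 0.   ]
0 35 xyz [-0.029 -0.002  0.118] rot [0.004 0.465 0.001]
-0.03 35 xyz [-0.028 -0.002  0.122] rot [0.004 0.465 0.001]
```

```bash
python3 -m jog '{"xyz":[[-0.01,0,0.015],[-0.021,-0.001,0.034],[-0.027,-0.001,0.052],[-0.032,-0.001,0.069],[-0.033,-0.002,0.082],[-0.033,-0.002,0.094],[-0.032,-0.002,0.106],[-0.032,-0.002,0.106]],"delta_rot":[[0,0.06,0],[0,0.132,0],[0,0.21,0],[0,0.287,0],[0,0.33,0],[0,0.376,0],[0,0.421,0],[0,0.421,0]],"jaw":[0,0,0,0,0,0,0,0]}'
python3 - <<'E'
from h import *
print(port().T@(pose()[0]-PO))
for th,al in((.1,33),(.05,35),(0,35),(-.03,35)): print(th,al,end=" ");go(*fl(th,al))
E
```

```text
time: 18.15
ee_pos: [602.7, 40.9, 141.4]
ee_rot: [0.638, 0.716, 0.188, -0.212]
wrist_force: [0.2, -0.8, 0.1]
opening: -0.1
finger_force: 0.0
[-15.996   1.626  33.855]
0.1 33 xyz [ 0.     0.002 -0.002] rot [-0.001  0.001 -0.002]
0.05 35 xyz [-0.001  0.002  0.004] rot [-0.001  0.046 -0.002]
0 35 xyz [-0.001  0.002  0.011] rot [-0.001  0.046 -0.002]
-0.03 35 xyz [-0.001  0.002  0.014] rot [-0.001  0.046 -0.002]
```

Creep to contact in small steps.

```bash
python3 -m jog '{"xyz":[[0,0.002,0.003],[-0.001,0.002,0.005],[-0.001,0.002,0.007],[-0.001,0.002,0.008],[-0.001,0.002,0.009],[-0.001,0.002,0.01],[-0.001,0.002,0.01],[-0.001,0.002,0.01]],"delta_rot":[[0,0.02,0],[0,0.046,0],[0,0.046,0],[0,0.046,0],[0,0.046,0],[0,0.046,0],[0,0.046,0],[0,0.046,0]],"jaw":[0,0,0,0,0,0,0,0]}'
python3 - <<'E'
from h import *
print(port().T@(pose()[0]-PO)); im=cams.snapshot("wrist"); cv2.imwrite("pics/w7.png",cv2.resize(im,(400,300)))
E
```

```text
time: 18.95
ee_pos: [604.4, 45.4, 135.8]
ee_rot: [0.634, 0.712, 0.2, -0.224]
wrist_force: [0.4, -0.3, 0.6]
opening: 0.2
finger_force: 0.1
[-15.672  -0.597  26.863]
```

View pics/w7.png

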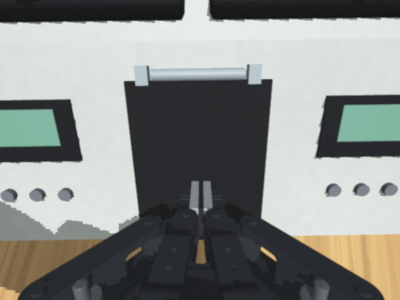

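The flap lies over the port with the fingertips on it at (200,200). I'll press on until it bottoms out.

```bash
python3 -m jog '{"xyz":[[0,0,0.001],[0,0,0.001],[0,0,0.002],[0,0,0.002],[0,0,0.003],[0,0,0.003],[0,0,0.004],[0,0,0.004]],"delta_rot":[[0,0,0],[0,0,0],[0,0,0],[0,0,0],[0,0,0],[0,0,0],[0,0,0],[0,0,0]],"jaw":[0,0,0,0,0,0,0,0]}'
python3 - <<'E'
from h import *
print(port().T@(pose()[0]-PO))
E
```

```text
time: 19.8
ee_pos: [604.4, 46.3, 134.3]
ee_rot: [0.634, 0.712, 0.2, -0.224]
wrist_force: [-2.7, -4.9, 9.0]
opening: -0.2
finger_force: 5.2
[-15.818  -0.704  25.122]
```

```bash
python3 -m jog '{"xyz":[[0,0,-0.01],[0,0,-0.03],[0,0,-0.06],[0,0,-0.1],[0,0,-0.15],[0,0,-0.2],[0,0,-0.24],[0,0,-0.24]],"delta_rot":[[0,0,0],[0,0,0],[0,0,0],[0,0,0],[0,0,0],[0,0,0],[0,0,0],[0,0,0]],"jaw":[0,0,0,0,0,0,0,0]}'
python3 - <<'E'
from h import *
w=cams.camera_params("wrist"); a=cams.snapshot("wrist"); b=cams.snapshot("side"); P=port()
for th in(0,.06,.12): print(th,[proj(w,pw([67-115*np.cos(th),y,4.5+115*np.sin(th)+2.5])) for y in(48,-48)])
cv2.imwrite("pics/c8.png",np.hstack([a[60:420,120:520],b[130:490,200:600]]))
E
```

```text
time: 20.6
ee_pos: [618.2, -58.6, 285.3]
ee_rot: [0.635, 0.712, 0.202, -0.221]
wrist_force: [1.0, -0.4, 0.9]
opening: -0.1
finger_force: 0.0
0 [array([268.526, 241.788]), array([364.526, 241.722])]
0.06 [array([267.556, 243.938]), array([365.427, 243.865])]
0.12 [array([266.53 , 245.761]), array([366.379, 245.683])]Traceback (most recent call last):
  File "<stdin>", line 4, in <module>
    return _nx.concatenate(arrs, 1, dtype=dtype, casting=casting)
           ~~~~~~~~~~~~~~~^^^^^^^^^^^^^^^^^^^^^^^^^^^^^^^^^^^^^^^
ValueError: all the input array dimensions except for the concatenation axis must match exactly, but along dimension 0, the array at index 0 has size 360 and the array at index 1 has size 350
```

```bash
python3 - <<'E'
from h import *
a=cams.snapshot("wrist"); b=cams.snapshot("side"); cv2.imwrite("pics/c8.png",np.hstack([cv2.resize(a[150:300,220:420],(400,300)),b[130:430,200:600]]))
E
```

```text
(no output)
```

View pics/c8.png

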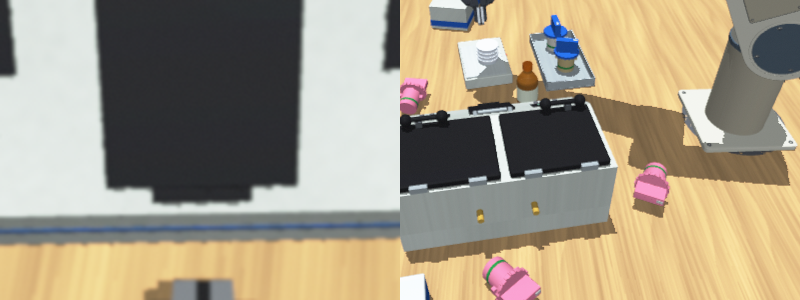

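The flap's lower corners sit at wrist pixels (273.5,243) and (369,243). That 95.5 px width matches shut (96), and it stopped under about 10 N. Both cartridges, the bottle and the dishes are standing.

```bash
python3 -c "
from bench import manip
print(manip.finish_job())"
```

```text
the job is handed in; nothing more can be done
None
```

The job is handed in, though no verdict came back: the spent filter stands upright in the tray's free end, the flap is pressed shut over the empty port, and the other cartridge, bottle and dishes stood where they were in the last pictures, at about 21 s of the 62 s allowed.

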